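# Feed the core tray past the drop gate

## Task

Load the tray of ring cores into the feed chute: with one fingertip hold the long treadle bar beside the chute down, so that the gate stays raised, and meanwhile push the tray along the chute with the other fingertip, past the gate and fully home against the end stop. Keep the gate up until the whole tray is past it, so that it never comes down on the tray or is rammed by it; then let go, so that the gate drops shut behind the tray. Only touch and push: do not lift or tip the tray, keep the two cores in it, and leave the other things alone.

Things in the scene. Friction and masses are not known exactly. Their poses are not given: they have to be found in the camera images.
- chute: Feed chute fixed to the bench, an open-topped channel. Origin at bench height on its centre line, in line with the gate tongue; +y = direction of travel, +x = towards the treadle (away from the robot), z up. Floor at z = 4 mm, 114 mm wide inside (x = -57 to 57 mm), side walls 8 mm thick with tops at z = 32 mm. Entry at y = -255 mm, end stop's face at y = 172 mm.
- shaft (a point): Gate's hinge shaft, at the tongue: 10 mm steel rod along the chute over its +x wall, at chute x = 61 mm, z = 48 mm, y = -232 to 30 mm, in two bearing blocks 58 mm high (at y = -238 and 36 mm). An open hand straddles it: a fingertip on the treadle at chute x about 104 mm, the other in the channel at x below 20 mm, both 14 to 18 mm above the bench, pass freely along y.
- gate (a joint): Angle of the gate about its shaft (along the chute): 0 = shut, 0.75 rad = fully open on its rigid stop. Pressing the treadle down opens it; a spring shuts it when released. Fully open takes 6 to 15 N on the treadle. From 0.65 rad the tongue is clear above the tray. The tray cannot push it open.
- treadle (a point): Gate's flat steel treadle bar, 38 mm wide, 256 mm long, outside the chute's +x wall, chute y = -233 to 23 mm. This point: middle of its top face. Gate shut: outer edge tilted up 0.5 rad, chute x = 90 to 123 mm, z = 41 to 59 mm. Fully open: outer edge tilted down 0.25 rad, x = 78 to 114 mm, top at z = 18.5 mm in the middle, 14 outside. Can be pressed anywhere along its length; a fingertip can slide along it.
- tongue (a point): Gate's steel tongue, 8 mm thick along the chute, reaching from the shaft into the channel at chute y = 0. This point: its tip. Gate shut: slopes down to chute x = 39 mm, z about 20 mm, and blocks the tray. Fully open: tip about 43 mm above the bench, its underside at 38 mm, reaching to x about 25 mm.
- tray: Open steel tray, 110 mm wide (x), 160 mm long (y), 28 mm high, walls 2 mm, about 0.3 kg, with two ring cores in it. Origin: centre of its underside; axes parallel to the chute's. Starts on the channel floor before the gate and slides. Home on the end stop its origin is at chute y = 92 mm and its rear wall at y = 12 mm, just past the tongue.
- tray_rear (a point): Middle of the outside of the tray's rear wall, half-way up (14 mm above its underside): where it is pushed.
- core_big: Green ring core, 64 mm across, 20 mm high, lying loose in the rear half of the tray. Origin at the centre of its underside.
- core_small: Blue ring core, 56 mm across, 18 mm high, lying loose in the front half of the tray. Origin at the centre of its underside.
- spanner: Bystander: steel open-end spanner 161 mm long lying beyond the treadle. Origin at the centre of its underside.
- roller: Bystander: white nylon roller, 40 mm across, 16 mm high, just beyond the chute's end stop. Origin at the centre of its underside.
- masking_tape: Bystander: roll of masking tape, 100 mm across, 24 mm high, left of the chute. Origin at the centre of its underside.
- loose_core: Bystander: dark grey ring core, 68 mm across, 22 mm high, left of the chute, not part of the tray's load. Origin at the centre of its underside.
- glue: Bystander: small white glue bottle, 31 mm across, 60 mm high. Origin at the centre of its underside.

How it is judged:
By the outcome, as a careful person would: the job done as asked, in the order asked, and still so for the second after the job is handed in, with the robot touching nothing.
It also fails if it takes over 46 s, if anything falls off the work surface, if the arm or the gripper's body presses on something with over 40 N, if the wrist force passes 120 N, or if a joint passes its speed limit or range.

## Robot

A 6-joint arm with a two-finger parallel gripper is mounted at the origin on a cart in front of the work surface, level with it; the furniture and walls round the work are solid. World frame = base frame: x ahead of the robot, y to its left, z up, the work surface at z = 0. Lengths are in m, angles in rad, forces in N, time in s.
With the tool pointing down it reaches from about 0.35 to 0.85 m from the base axis. Payload 8.1 kg.
Tool frame: the origin (TCP) lies midway between the tips of the shut fingers; the grasp point (between the pads) lies r.hold_point_z behind it (r.hold_point_z is the distance from the TCP to the grasp point, in m); z points along the fingers, y is the line along which they close (so a half turn about z gives the same grasp; the last joint's range is limited). The gripper opens to 85 mm and grips with 20 to 120 N. Pads are 22 mm wide; open, the fingers measure 114 mm over their backs; the gripper's body (76 mm by 85 mm) begins 54 mm behind the grasp point. The pads swing forward as they close: fully open they stand 13 mm farther back than shut.
Start: joints at [1.191, 0.13, 1.488, -0, 1.523, -0.085], TCP at [0.174, 0.574, 0.193] pointing down, gripper open.
Joint ranges: [-2.96, 2.96], [-0.89, 2.26], [0.02, 2.5], [-1.34, 4.48], [0, 2.73], [-2.66, 2.66]. Speed limits (rad/s): [2.39, 2.39, 2.79, 3.14, 3.14, 3.14].

## Interface

Orientations are given as a unit quaternion [w, x, y, z].
In Python, from workcell import r gives the robot as it stands. The module is installed in compiled form; this text tells all that it offers.
- The arm moves only by the tool drive_tool, never from a script. Its argument "motion" is a list of rows, each a list of 3 entries, a list of its own where there are three numbers: the closure, from -1 (fully open) to 1 (shut), so that 0 is half open, then the shift along the tool's x, y, z scaled (see below), then the turn, a rotation vector about the tool's x, y, z scaled (see below). In form: [[fingers, [x, y, z], [rx, ry, rz]], ...]. A call has 1 to 20 rows; each row shifts and turns the commanded pose from where the row before left it, along the tool's axes as they then stand; what a row does not reach is not made up. The controller multiplies each number of a shift by 500 mm and each number of a turn by pi/2 rad. A row lasts 1/10 s, in which the tool goes at most 50 mm and 8.59 degrees, less where a joint would pass 70% of its speed; a pose out of reach is approached as far as the arm can. A call with a number of a shift or a turn outside -1 to 1 is refused whole. A call with a gripper value outside its range is refused whole. The fingers move at their own pace and stop on an object; "force" is the grip in N (left out, the last holds). Time passes only in rows, so rows that do not move let the fingers close. It gives the time, the measured TCP pose, the force, the opening and the grip force at its end, in the units of the state.
- r.state(): the state, without advancing time (a new reading comes with each control period).
- r.capture(name): name is "scene" or "top"; returns the picture (400x640x3 uint8, red, green, blue); there is no depth.
- r.camera_params(name): a dict with "fx", "fy", "cx", "cy" (pixels), "eye" and "attitude" of the camera in the world. Camera axes: x right, y down, z forward; pixel columns grow to the right and rows downward; lengths in m; the calibration is good to about 2 mm. A picture is of the moment at which its call begins. camera_params takes no time and is no camera call.
- r.finish_job(): hands the job in; it is judged then, once.
The state is a dict: "time": time; "qpos": joint angles; "dq": joint speeds; "joint_torque": joint torques, N m; "tcp_pos": TCP position; "tool_rot": TCP orientation; "contact_force": force on the tool from outside, world axes, zero at the start; "torque": the same for the moment, N m; "opening": opening from 0.0 (shut) to 1.0 (fully open); "finger_force": force on a finger pad.
Only numpy, scipy, OpenCV 4.12 (cv2) and the standard library are available. Lean on these libraries where they do the work, as an engineer would, in place of code of your own. Each camera call takes 0.05 s, during which the arm holds its last target. There are 200 camera calls.

## Working session

There is one attempt and no reset: what is moved stays moved. The work goes in short steps, Python scripts to look and compute and a tool call to move; the robot and the scene stay as the last step left them, time stands still between calls to the robot, and variables do not carry over. Pictures are saved under pics/ and viewed, at most 10 in all, crops included, and the job is handed in when it is done.

Besides the shell and the picture viewer there is one more tool, called by a JSON object that holds its "name" and its "arguments". drive_tool: Moves the arm, as the interface text tells. Its arguments: {"type":"object","properties":{"motion":{"type":"array"},"force":{"type":"number"}},"required":["motion"]}

```bash
mkdir -p pics; python3 - <<'E'
from workcell import r
import cv2
for n in("scene","top"):
    cv2.imwrite(f"pics/{n}0.png",r.capture(n)[:,:,::-1]); print(r.camera_params(n))
print(r.state(), r.hold_point_z)
E
```

```text
{'fx': 454.4063406185107, 'fy': 454.4063406185107, 'cx': 312.1750770002975, 'cy': 203.22770071003205, 'eye': array([-0.01634297, -0.8444822 ,  0.52073547]), 'attitude': array([-0.52271013,  0.79493373, -0.25937976,  0.16606209])}
{'fx': 468.2812024386295, 'fy': 468.2812024386295, 'cx': 324.9051817611047, 'cy': 202.64349647998583, 'eye': array([0.42797731, 0.00880747, 1.38678958]), 'attitude': array([-0.02600858,  0.71588616, -0.69610589,  0.04761467])}
{'time': 0.1, 'qpos': array([ 1.19059117e+00,  1.31072085e-01,  1.48921563e+00,  1.81811935e-05,
        1.52301250e+00, -8.53852951e-02]), 'dq': array([ 0.00017072,  0.00012343, -0.00238285, -0.0003084 , -0.00111837,
       -0.0016515 ]), 'joint_torque': array([ 1.39253742e-03, -5.70953429e+01, -5.01942372e+01, -7.18088859e-05,
        8.39458604e-03,  1.54714053e-05]), 'tcp_pos': array([0.17408715, 0.57358216, 0.19233265]), 'tool_rot': array([-2.05800829e-04,  1.46877034e-01,  9.89154390e-01, -8.28656383e-04]), 'contact_force': array([-0.18158832, -0.10566628,  0.6038816 ]), 'torque': array([-0.01738514,  0.05968678, -0.01655708]), 'finger_force': 0.0, 'opening': 1.0030137244066657} 0.0187
```

View pics/top0.png

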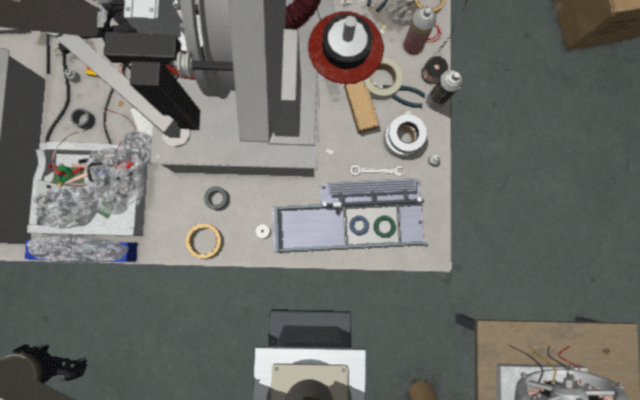

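View pics/scene0.png

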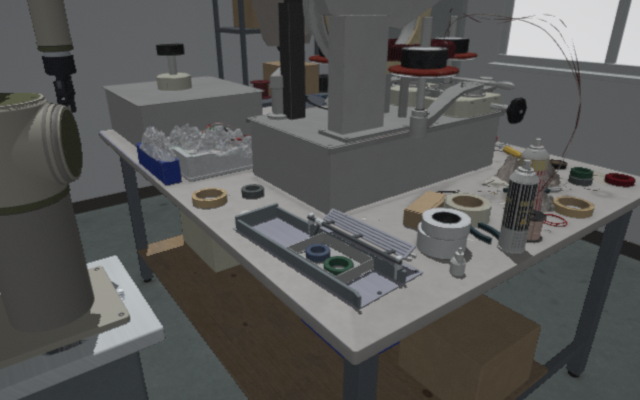

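The top view shows the chute running from column 273 (end stop) to 425 (entry), with travel towards image left. The tray is at about (372,226) and the treadle at about (370,190). I'll enlarge this area.

```bash
cat > h.py <<'E'
import numpy as np, cv2
from workcell import r
from scipy.spatial.transform import Rotation as R
def ray(n,u,v,z):
    p=r.camera_params(n); q=p['attitude']; M=R.from_quat([q[1],q[2],q[3],q[0]]).as_matrix()
    d=M@np.array([(u-p['cx'])/p['fx'],(v-p['cy'])/p['fy'],1]); e=p['eye']
    return e+d*(z-e[2])/d[2]
def proj(n,P):
    p=r.camera_params(n); q=p['attitude']; M=R.from_quat([q[1],q[2],q[3],q[0]]).as_matrix()
    c=M.T@(np.array(P)-p['eye']); return np.array([p['fx']*c[0]/c[2]+p['cx'],p['fy']*c[1]/c[2]+p['cy']])
E
python3 - <<'E'
from h import *
i=cv2.imread("pics/top0.png")[170:260,265:435]; cv2.imwrite("pics/topc.png",cv2.resize(i,None,fx=4.7,fy=4.7,interpolation=cv2.INTER_CUBIC))
for u,v in[(273,207),(425,245)]: print(ray("top",u,v,.032))
E
```

```text
[0.55308101 0.11926813 0.032     ]
[ 0.45528314 -0.32462415  0.032     ]
```

View pics/topc.png

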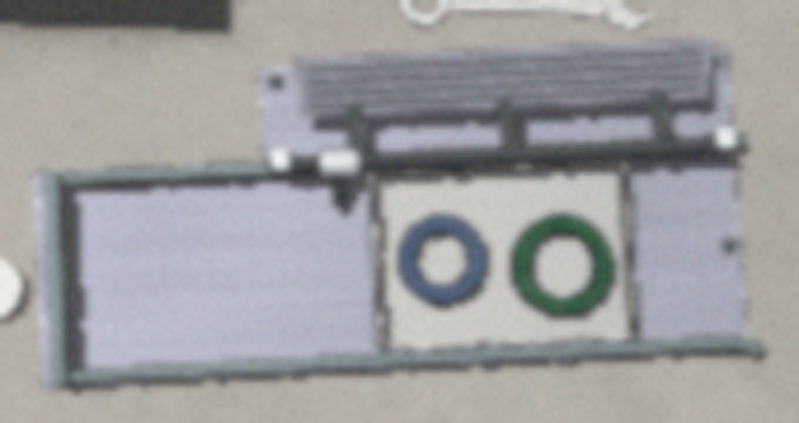

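The enlarged crop shows the tray's rear wall at U≈632 and front at U≈380, the near wall from (72,380) to (762,349), the end-stop face at U≈63, and the tongue at about (345,190).

```bash
cat >> h.py <<'E'
def crop(U,V,z): return ray("top",(U+.5)/4.7-.5+265,(V+.5)/4.7-.5+170,z)[:2]
E
python3 - <<'E'
from h import *
a=crop(72,380,.032);b=crop(762,349,.032)
t=(a-b)/np.linalg.norm(a-b); print("near wall",a,b,np.linalg.norm(a-b))
ex=np.array([t[1],-t[0]]); print("travel",t,"ex",ex,"ang",np.degrees(np.arctan2(ex[1],ex[0])))
o=b+61e-3*ex+.255*t; print("origin",o)
C=lambda p:(np.array([(p-o)@ex,(p-o)@t])*1e3).round(1)
for n,U,V,z in[("farwall",150,175,.032),("stopface",62,280,.032),("trayrear top",632,260,.032),("trayfront",378,260,.032),("shaft R end",735,142,.048),("block L",280,160,.058),("block R",727,137,.058),("tongue tip",345,208,.02),("treadle out R",718,45,.059),("treadle out L",298,62,.059),("treadle in L",305,117,.041),("near outer",400,372,.032),("green",563,266,.026),("blue",443,260,.024)]:
    print(n,C(crop(U,V,z)))
for u,v in[(165,172),(315,172),(240,140),(285,140)]: print("block",ray("top",u,v,0)[:2], ray("top",u,v,.2)[:2])
E
```

```text
near wall [0.42843586 0.09471878] [ 0.45871224 -0.32968162] 0.4254789761416225
travel [-0.07115833  0.99746503] ex [0.99746503 0.07115833] ang 4.080520802442047
origin [ 0.50141223 -0.07098738]
farwall [ 62.7 118.1]
stopface [  0.3 174.5]
trayrear top [  -2.6 -177.7]
trayfront [  4.2 -20.2]
shaft R end [  66.5 -242.8]
block L [66.  38.4]
block R [  68.8 -235.7]
tongue tip [38.1 -2.2]
treadle out R [ 125.7 -233.6]
treadle out L [125.5  24.7]
treadle in L [93.7 21.2]
near outer [-65.1 -30.4]
green [  -4.2 -135.5]
blue [  2.9 -61.3]
block [0.65087261 0.44510483] [0.6187271 0.3821829]
block [6.65024567e-01 4.06122265e-04] [0.63083809 0.00161775]
block [0.75510937 0.22828193] [0.70793104 0.19662976]
block [0.75970238 0.09351256] [0.71186166 0.08129656]
```

The chute's origin is at about (0.503,-0.070), with x axis yaw ≈ 4° and the tray rear at y ≈ -178 mm. I'll turn the tool first.

{"name": "drive_tool", "arguments": {"motion": [[-1,[0,0,0],[0,0,0.0768]],[-1,[0,0,0],[0,0,0.0768]],[-1,[0,0,0],[0,0,0.0768]],[-1,[0,0,0],[0,0,0.0768]],[-1,[0,0,0],[0,0,0.0768]],[-1,[0,0,0],[0,0,0.0768]],[-1,[0,0,0],[0,0,0.0768]],[-1,[0,0,0],[0,0,0.0768]],[-1,[0,0,0],[0,0,0.0768]],[-1,[0,0,0],[0,0,0.0768]],[-1,[0,0,0],[0,0,0]]]}}

```text
time: 1.2
tcp_pos: [0.1742, 0.5738, 0.1927]
tool_rot: [0.0, 0.683, 0.731, -0.0]
contact_force: [-0.1, 0.2, 0.5]
opening: 1.004
finger_force: 0.0
```

{"name": "drive_tool", "arguments": {"motion": [[-1,[-0.08,0.03,0],[0,0,0]],[-1,[-0.08,0.03,0],[0,0,0]],[-1,[-0.08,0.03,0],[0,0,0]],[-1,[-0.08,0.03,0],[0,0,0]],[-1,[-0.08,0.03,0],[0,0,0]],[-1,[-0.08,0.03,0],[0,0,0]],[-1,[-0.08,0.03,0],[0,0,0]],[-1,[-0.08,0.03,0],[0,0,0]],[-1,[-0.08,0.03,0],[0,0,0]],[-1,[-0.08,0.03,0],[0,0,0]],[-1,[-0.08,0.03,0],[0,0,0]],[-1,[-0.08,0.03,0],[0,0,0]],[-1,[-0.08,0.03,0],[0,0,0]],[-1,[-0.08,0.03,0],[0,0,0]],[-1,[-0.08,0.03,0],[0,0,0]],[-1,[-0.08,0.03,0],[0,0,0]],[-1,[-0.08,0.03,0],[0,0,0]],[-1,[-0.08,0.03,0],[0,0,0]],[-1,[-0.08,0.03,0],[0,0,0]],[-1,[0,0,0],[0,0,0]]]}}

```text
time: 3.2
tcp_pos: [0.512, -0.1685, 0.1921]
tool_rot: [-0.0, 0.682, 0.731, -0.001]
contact_force: [-0.6, 1.1, 0.7]
opening: 1.001
finger_force: 0.0
```

```bash
cat >> h.py <<'E'
ang=np.radians(4.0); ex=np.array([np.cos(ang),np.sin(ang)]); t=np.array([-ex[1],ex[0]]); o=np.array([.503,-.070])
def rep():
    s=r.state(); q=s['tool_rot']; M=R.from_quat([q[1],q[2],q[3],q[0]]).as_matrix(); d=s['tcp_pos'][:2]-o
    print("t",s['time'],"chute mm",(1e3*np.array([d@ex,d@t,s['tcp_pos'][2]])).round(1),"yaw y",np.degrees(np.arctan2(M[1,1],M[0,1])).round(2),"zax",M[:,2].round(4),"F",s['contact_force'].round(1),s['opening'])
    return s
E
python3 -c "
from h import *
rep()"
```

```text
t 3.2 chute mm [  2.1 -98.8 192.1] yaw y 3.99 zax [-1.4e-03 -8.0e-04 -1.0e+00] F [-0.6  1.1  0.7] 1.0006332111632132
```

{"name": "drive_tool", "arguments": {"motion": [[-1,[-0.0347,0.0173,0],[0,0,0]],[-1,[-0.0347,0.0173,0],[0,0,0]],[-1,[-0.0347,0.0173,0],[0,0,0]],[-1,[-0.0347,0.0173,0],[0,0,0]],[-1,[-0.0347,0.0173,0],[0,0,0]],[-1,[-0.0347,0.0173,0],[0,0,0]],[-1,[0,0,0.05],[0,0,0]],[-1,[0,0,0.05],[0,0,0]],[-1,[0,0,0.05],[0,0,0]],[-1,[0,0,0.05],[0,0,0]],[-1,[0,0,0.04],[0,0,0]],[-1,[0,0,0],[0,0,0]],[-1,[0,0,0],[0,0,0]]]}}

```text
time: 4.5
tcp_pos: [0.5702, -0.2639, 0.0733]
tool_rot: [-0.001, 0.681, 0.732, -0.0]
contact_force: [0.7, -0.8, 1.1]
opening: 0.998
finger_force: 0.0
```

```bash
python3 - <<'E'
from h import *
s=rep()
a=r.capture("scene")[:,:,::-1];b=r.capture("top")[:,:,::-1]
cv2.imwrite("pics/c1.png",np.vstack([cv2.resize(a[170:310,220:440],(660,420),interpolation=cv2.INTER_CUBIC)]))
cv2.imwrite("pics/scene1.png",a)
W=lambda x,y,z:[*(o+x*ex+y*t),z]
for n,p in[("chan tip",W(.004,-.203,.093)),("tread tip",W(.104,-.203,.093))]: print(n,proj("scene",p).round(1),((proj("scene",p)-[220,170])*3).round())
E
```

```text
t 4.5 chute mm [  53.5 -198.1   73.3] yaw y 4.11 zax [-1.e-03  6.e-04 -1.e+00] F [ 0.7 -0.8  1.1] 0.9976689526379626
chan tip [365.2 245.1] [436. 225.]
tread tip [398.9 229.9] [537. 180.]
```

View pics/c1.png

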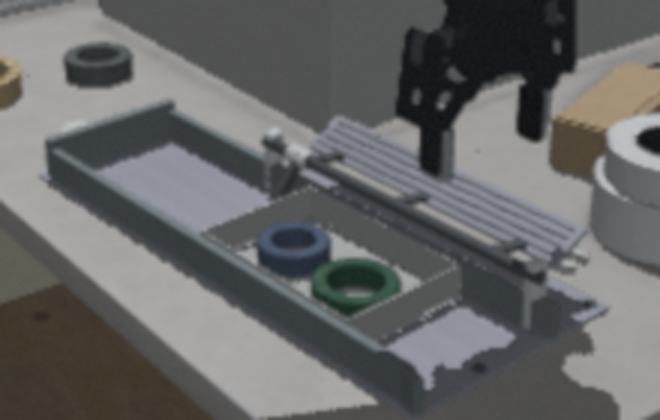

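Fingertips show at crop (436,175) and (532,137), higher than predicted. I'll check the scene-camera projection against known chute features.

```bash
python3 - <<'E'
from h import *
W=lambda x,y,z:[*(o+x*ex+y*t),z]
for n,p in[("near wall end top ~(420,370)",W(-.061,-.255,.032)),("treadle outer R (585,235)",W(.123,-.233,.059)),("treadle outer L (335,118)",W(.123,.023,.059)),("tray rear R top (460,265)",W(.055,-.178,.032)),("tray rear L(355,320)",W(-.055,-.178,.032))]+[(f"chan {z}",W(.004,-.198,z)) for z in(.086,.1,.12,.13)]: print(n,((proj("scene",p)-[220,170])*3).round())
E
```

```text
near wall end top ~(420,370) [419. 378.]
treadle outer R (585,235) [585. 230.]
treadle outer L (335,118) [337. 116.]
tray rear R top (460,265) [457. 266.]
tray rear L(355,320) [341. 322.]
chan 0.086 [430. 232.]
chan 0.1 [431. 213.]
chan 0.12 [432. 185.]
chan 0.13 [432. 171.]
```

```bash
python3 - <<'E'
from h import *
a=cv2.imread("pics/scene0.png");b=cv2.imread("pics/scene1.png")
d=cv2.absdiff(a,b).max(2)[170:270,330:430]; 
k=np.hstack([cv2.resize(b[170:270,330:430],None,fx=4,fy=4,interpolation=0),cv2.cvtColor(cv2.resize((d>12).astype('u1')*255,None,fx=4,fy=4,interpolation=0),8)])
cv2.imwrite("pics/d.png",k)
E
```

```text
(no output)
```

View pics/d.png

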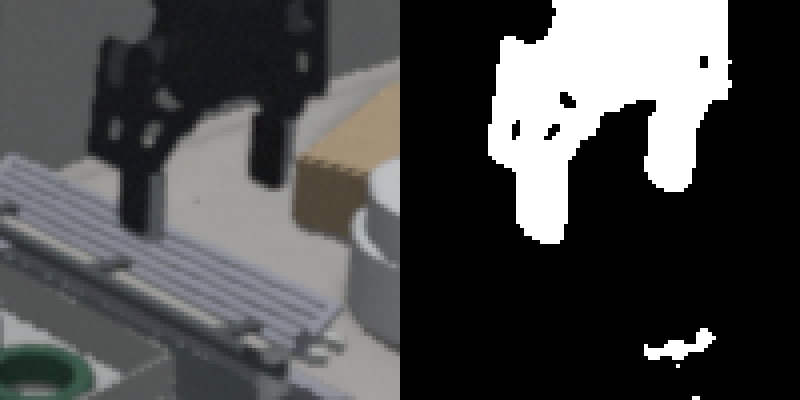

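Tips are at scene px (366,230) and (399,217), about 35 mm higher than the nominal position. I'll take another reading now at rest, without viewing it, to rule out lag.

```bash
cat > tip.py <<'E'
from h import *
a=cv2.imread("pics/scene0.png").astype(int)
rep(); b=r.capture("scene")[:,:,::-1]
d=(np.abs(a-b).max(2)>12).astype('u1')
d[250:]=0
for c0,c1 in[(355,375),(385,410)]:
    s=d[150:,c0:c1]; v=np.nonzero(s.any(1))[0].max()+150; us=np.nonzero(d[v-2])[0]; us=us[(us>=c0)&(us<c1)]
    print("bottom row",v,"cols",us.min(),us.max())
    for z in(.086,.12): 
        p=ray("scene",us.mean(),v,z)[:2]-o; print(z,(p@ex*1e3).round(),(p@t*1e3).round())
E
python3 tip.py; python3 - <<'E'
from h import *
a=cv2.imread("pics/top0.png"); b=r.capture("top")[:,:,::-1]; cv2.imwrite("pics/top1.png",cv2.resize(b[130:290,250:450],None,fx=3,fy=3))
E
```

```text
t 4.6 chute mm [  54.8 -199.1   75.2] yaw y 4.06 zax [ 0.0022 -0.0012 -1.    ] F [ 0.4  0.1 -0.4] 1.0012239691060707
bottom row 229 cols 362 371
0.086 66.0 -147.0
0.12 16.0 -193.0
bottom row 216 cols 393 403
0.086 167.0 -148.0
0.12 109.0 -194.0
```

View pics/top1.png

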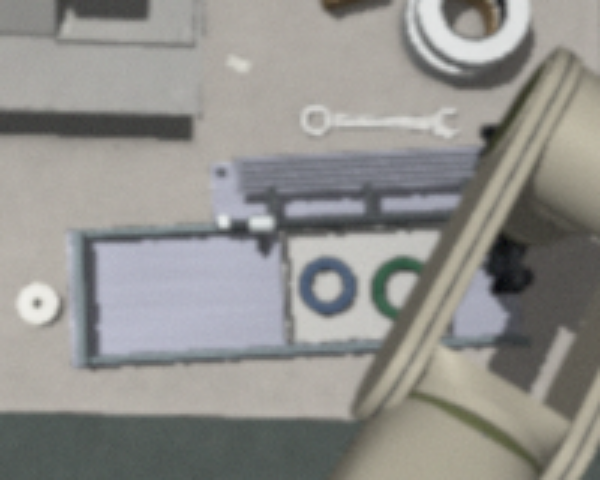

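The top view shows the gripper over the chute's rear section at about (510,265), mostly hidden by the arm. I'll descend in steps, watching the force and the tips.

{"name": "drive_tool", "arguments": {"motion": [[-1,[0,0,0.02],[0,0,0]],[-1,[0,0,0.02],[0,0,0]],[-1,[0,0,0.01],[0,0,0]],[-1,[0,0,0],[0,0,0]],[-1,[0,0,0],[0,0,0]]]}}

```text
time: 5.2
tcp_pos: [0.5702, -0.2643, 0.0478]
tool_rot: [-0.0, 0.682, 0.731, -0.0]
contact_force: [-0.5, 0.5, 0.4]
opening: 1.001
finger_force: 0.0
```

```bash
python3 tip.py
```

```text
t 5.2 chute mm [  53.5 -198.5   47.8] yaw y 3.99 zax [-8.e-04  4.e-04 -1.e+00] F [-0.5  0.5  0.4] 1.0010325733854655
bottom row 243 cols 362 368
0.086 19.0 -188.0
0.12 -27.0 -231.0
bottom row 229 cols 393 401
0.086 115.0 -189.0
0.12 62.0 -232.0
```

{"name": "drive_tool", "arguments": {"motion": [[-1,[0,0,0.01],[0,0,0]],[-1,[0,0,0.01],[0,0,0]],[-1,[0,0,0],[0,0,0]],[-1,[0,0,0],[0,0,0]]]}}

```text
time: 5.65
tcp_pos: [0.5703, -0.2643, 0.0379]
tool_rot: [-0.0, 0.682, 0.731, -0.0]
contact_force: [-0.5, 0.4, -0.2]
opening: 0.999
finger_force: 0.0
```

{"name": "drive_tool", "arguments": {"motion": [[-1,[0,0,0.01],[0,0,0]],[-1,[0,0,0.01],[0,0,0]],[-1,[0,0,0],[0,0,0]],[-1,[0,0,0],[0,0,0]]]}}

```text
time: 6.05
tcp_pos: [0.5702, -0.2643, 0.0279]
tool_rot: [-0.0, 0.682, 0.731, -0.0]
contact_force: [0.2, -0.1, -0.1]
opening: 0.998
finger_force: 0.0
```

```bash
sed -i 's/(.086,.12)/(.05,.086)/; s/250:\]/262:]/' tip.py; python3 tip.py
```

```text
t 6.05 chute mm [  53.5 -198.5   27.9] yaw y 3.99 zax [-6.e-04  4.e-04 -1.e+00] F [ 0.2 -0.1 -0.1] 0.9984330221940706
bottom row 250 cols 362 369
0.05 47.0 -165.0
0.086 -0.0 -208.0
bottom row 261 cols 392 400
0.05 61.0 -236.0
0.086 12.0 -274.0
```

{"name": "drive_tool", "arguments": {"motion": [[-1,[0,0,0.01],[0,0,0]],[-1,[0,0,0.01],[0,0,0]],[-1,[0,0,0],[0,0,0]]]}}

```text
time: 6.4
tcp_pos: [0.5698, -0.264, 0.0171]
tool_rot: [-0.001, 0.682, 0.731, -0.0]
contact_force: [-0.3, -0.1, -0.2]
opening: 1.0
finger_force: 0.0
```

```bash
python3 - <<'E'
from h import *
rep(); b=r.capture("scene")[:,:,::-1]; cv2.imwrite("pics/scene2.png",b)
cv2.imwrite("pics/c2.png",cv2.resize(b[180:300,320:440],None,fx=5,fy=5,interpolation=cv2.INTER_CUBIC))
E
```

```text
t 6.4 chute mm [  53.1 -198.2   17.1] yaw y 3.99 zax [-1.5e-03  9.0e-04 -1.0e+00] F [-0.3 -0.1 -0.2] 1.0004017598700754
```

View pics/c2.png

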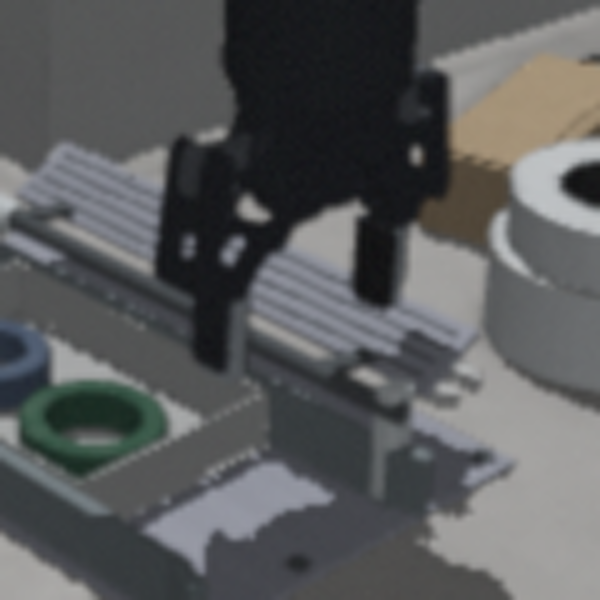

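The tips hang above the treadle and the channel at crop (385,303) and (222,368), which puts tip z at about 70 mm with nothing touched yet. I'll keep going down by feel.

{"name": "drive_tool", "arguments": {"motion": [[-1,[0,0,0.01],[0,0,0]],[-1,[0,0,0.01],[0,0,0]],[-1,[0,0,0],[0,0,0]]]}}

```text
time: 6.75
tcp_pos: [0.5698, -0.264, 0.0071]
tool_rot: [-0.001, 0.682, 0.731, -0.0]
contact_force: [-0.6, 0.2, -1.0]
opening: 0.999
finger_force: 0.0
```

{"name": "drive_tool", "arguments": {"motion": [[-1,[0,0,0.01],[0,0,0]],[-1,[0,0,0],[0,0,0]],[-1,[0,0,0],[0,0,0]]]}}

```text
time: 7.05
tcp_pos: [0.5704, -0.2644, 0.0031]
tool_rot: [-0.0, 0.682, 0.731, -0.0]
contact_force: [-0.1, -0.2, 0.4]
opening: 0.998
finger_force: 0.0
```

{"name": "drive_tool", "arguments": {"motion": [[-1,[0,0,0.01],[0,0,0]],[-1,[0,0,0],[0,0,0]],[-1,[0,0,0],[0,0,0]]]}}

```text
time: 7.35
tcp_pos: [0.5703, -0.2643, -0.002]
tool_rot: [-0.0, 0.682, 0.731, -0.0]
contact_force: [-0.5, 0.8, -0.3]
opening: 1.001
finger_force: 0.0
```

{"name": "drive_tool", "arguments": {"motion": [[-1,[0,0,0.01],[0,0,0]],[-1,[0,0,0],[0,0,0]],[-1,[0,0,0],[0,0,0]]]}}

```text
time: 7.65
tcp_pos: [0.5711, -0.2648, -0.0061]
tool_rot: [0.001, 0.682, 0.731, 0.0]
contact_force: [0.9, -1.0, 3.0]
opening: 1.002
finger_force: 1.8
```

{"name": "drive_tool", "arguments": {"motion": [[-1,[0,0,0.01],[0,0,0]],[-1,[0,0,0],[0,0,0]],[-1,[0,0,0],[0,0,0]]]}}

```text
time: 7.95
tcp_pos: [0.5708, -0.2648, -0.0112]
tool_rot: [0.0, 0.682, 0.731, 0.0]
contact_force: [-0.4, -0.4, 4.8]
opening: 1.003
finger_force: 2.1
```

```bash
python3 - <<'E'
from h import *
rep(); b=r.capture("scene")[:,:,::-1]; cv2.imwrite("pics/scene3.png",b)
cv2.imwrite("pics/c3.png",cv2.resize(b[180:300,320:440],None,fx=5,fy=5,interpolation=cv2.INTER_CUBIC))
E
```

```text
t 7.95 chute mm [  54.1 -199.   -11.2] yaw y 3.98 zax [ 6.e-04 -5.e-04 -1.e+00] F [-0.4 -0.4  4.8] 1.0027967286360264
```

View pics/c3.png

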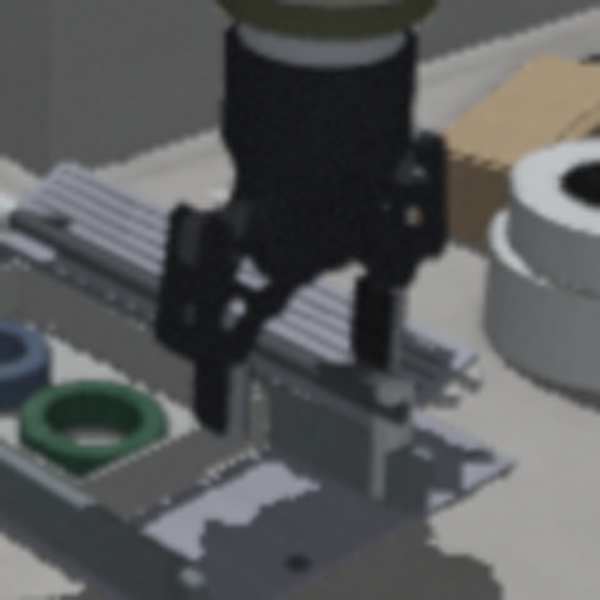

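Contact with the treadle started at TCP z ≈ -6 mm, so the tip is about 56 mm above the stated TCP. The channel tip at (222,432) is behind the tray's rear wall. I'll keep pressing until the rigid stop shows.

{"name": "drive_tool", "arguments": {"motion": [[-1,[0,0,0.01],[0,0,0]],[-1,[0,0,0.01],[0,0,0]],[-1,[0,0,0.01],[0,0,0]],[-1,[0,0,0],[0,0,0]],[-1,[0,0,0],[0,0,0]]]}}

```text
time: 8.5
tcp_pos: [0.57, -0.2648, -0.026]
tool_rot: [-0.0, 0.682, 0.731, -0.0]
contact_force: [-6.0, -0.2, 10.6]
opening: 0.997
finger_force: 5.4
```

{"name": "drive_tool", "arguments": {"motion": [[-1,[0,0,0.01],[0,0,0]],[-1,[0,0,0.008],[0,0,0]],[-1,[0,0,0],[0,0,0]],[-1,[0,0,0],[0,0,0]]]}}

```text
time: 8.9
tcp_pos: [0.5717, -0.2654, -0.0329]
tool_rot: [0.001, 0.682, 0.731, 0.0]
contact_force: [-6.6, 0.9, 19.2]
opening: 1.002
finger_force: 8.6
```

{"name": "drive_tool", "arguments": {"motion": [[-1,[0,0,0.004],[0,0,0]],[-1,[0,0,0],[0,0,0]],[-1,[0,0,0],[0,0,0]]]}}

```text
time: 9.2
tcp_pos: [0.5719, -0.2655, -0.0334]
tool_rot: [0.001, 0.682, 0.731, 0.0]
contact_force: [-14.1, 4.2, 31.6]
opening: 1.001
finger_force: 13.6
```

{"name": "drive_tool", "arguments": {"motion": [[-1,[0,0,-0.002],[0,0,0]],[-1,[0,0,0],[0,0,0]]]}}

```text
time: 9.4
tcp_pos: [0.5718, -0.2655, -0.0332]
tool_rot: [0.001, 0.682, 0.731, 0.0]
contact_force: [-11.1, 3.6, 25.3]
opening: 0.996
finger_force: 11.1
```

```bash
python3 - <<'E'
from h import *
rep(); b=r.capture("scene")[:,:,::-1]; cv2.imwrite("pics/scene4.png",b)
cv2.imwrite("pics/c4.png",cv2.resize(b[200:300,280:430],None,fx=5.2,fy=5.2,interpolation=cv2.INTER_CUBIC))
W=lambda x,y,z:[*(o+x*ex+y*t),z]
for n,p in[("tongue shut",W(.039,0,.02)),("tongue open",W(.025,0,.043)),("chan tip z18",W(.004,-.199,.018)),("z23",W(.004,-.199,.023)),("treadle outR open",W(.114,-.233,.014)),("shut",W(.123,-.233,.059))]: print(n,((proj("scene",p)-[280,200])*5.2).round())
E
```

```text
t 9.4 chute mm [  55.  -199.8  -33.2] yaw y 4.0 zax [ 0.0024 -0.0017 -1.    ] F [-11.1   3.6  25.3] 0.9964495951331434
tongue shut [168. 188.]
tongue open [144. 152.]
chan tip z18 [428. 401.]
z23 [429. 390.]
treadle outR open [678. 348.]
shut [702. 243.]
```

View pics/c4.png

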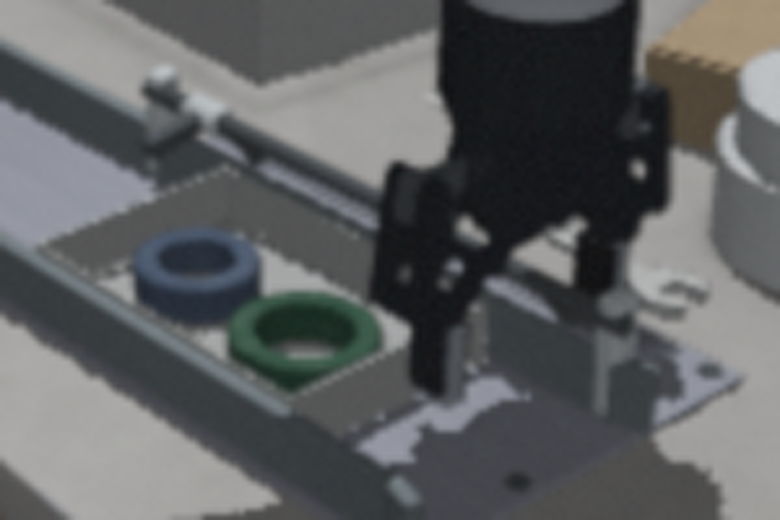

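The gate is fully open: tongue tip raised at (150,160), as predicted, and treadle down. The channel fingertip at (435,395) is about 18–20 mm up, just behind the tray. Starting the push.

{"name": "drive_tool", "arguments": {"motion": [[-1,[0.006,0,0],[0,0,0]],[-1,[0.006,0,0],[0,0,0]],[-1,[0.006,0,0],[0,0,0]],[-1,[0.006,0,0],[0,0,0]],[-1,[0.006,0,0],[0,0,0]],[-1,[0.006,0,0],[0,0,0]],[-1,[0.006,0,0],[0,0,0]],[-1,[0.006,0,0],[0,0,0]],[-1,[0.006,0,0],[0,0,0]],[-1,[0.006,0,0],[0,0,0]]]}}

```text
time: 10.45
tcp_pos: [0.572, -0.2381, -0.0333]
tool_rot: [0.005, 0.682, 0.731, 0.0]
contact_force: [2.7, -9.7, 10.3]
opening: 1.0
finger_force: 6.5
```

```bash
cat > tr.py <<'E'
from h import *
rep(); b=r.capture("top"); c=r.capture("scene")
for nm,im in(("top",b),("scene",c)):
    h=cv2.cvtColor(im,cv2.COLOR_RGB2HSV)
    for n,lo,hi,z in(("green",(55,90,20),(85,255,160),.02),("blue",(102,70,30),(122,255,160),.018)):
        m=cv2.inRange(h,lo,hi)
        if nm=="top": m[:205]=0;m[250:]=0;m[:,:270]=0;m[:,430:]=0
        else: m[:200]=0;m[300:]=0;m[:,:240]=0;m[:,420:]=0
        ys,xs=np.nonzero(m)
        if len(xs)>10:
            p=ray(nm,(xs.min()+xs.max())/2,(ys.min()+ys.max())/2,z)[:2]-o; print(nm,n,len(xs),(p@ex*1e3).round(),(p@t*1e3).round())
E
python3 tr.py
```

```text
t 10.45 chute mm [  57.1 -172.5  -33.3] yaw y 3.95 zax [ 0.0073 -0.0058 -1.    ] F [ 2.7 -9.7 10.3] 0.9996962383103108
top green 15 -5.0 -119.0
top blue 93 -3.0 -101.0
scene green 149 -7.0 -119.0
scene blue 281 -1.0 -45.0
```

The tray is moving (cores about +16 mm) and the gate is still held. Adding a little down-pressure and continuing.

{"name": "drive_tool", "arguments": {"motion": [[-1,[0.006,-0.001,0.002],[0,0,0]],[-1,[0.008,-0.001,0],[0,0,0]],[-1,[0.008,0,0],[0,0,0]],[-1,[0.008,0,0],[0,0,0]],[-1,[0.008,0,0],[0,0,0]],[-1,[0.008,0,0],[0,0,0]],[-1,[0.008,0,0],[0,0,0]],[-1,[0.008,0,0],[0,0,0]],[-1,[0.008,0,0],[0,0,0]],[-1,[0.008,0,0],[0,0,0]]]}}

```text
time: 11.55
tcp_pos: [0.5693, -0.2002, -0.0333]
tool_rot: [0.006, 0.682, 0.731, 0.0]
contact_force: [3.5, -13.3, 13.7]
opening: 0.999
finger_force: 8.0
```

```bash
python3 tr.py
```

```text
t 11.55 chute mm [  57.1 -134.5  -33.3] yaw y 3.96 zax [ 0.0091 -0.0072 -0.9999] F [  3.5 -13.3  13.7] 0.9992556383346847
top green 26 -15.0 -100.0
top blue 97 -1.0 -60.0
scene green 136 -5.0 -79.0
scene blue 265 -3.0 -7.0
```

{"name": "drive_tool", "arguments": {"motion": [[-1,[0.01,-0.001,0.001],[0,0,0]],[-1,[0.01,-0.001,0],[0,0,0]],[-1,[0.01,0,0],[0,0,0]],[-1,[0.01,0,0],[0,0,0]],[-1,[0.01,0,0],[0,0,0]],[-1,[0.01,0,0],[0,0,0]],[-1,[0.01,0,0],[0,0,0]],[-1,[0.01,0,0],[0,0,0]],[-1,[0.01,0,0],[0,0,0]],[-1,[0.01,0,0],[0,0,0]]]}}

```text
time: 12.65
tcp_pos: [0.5656, -0.1505, -0.0334]
tool_rot: [0.006, 0.682, 0.731, 0.001]
contact_force: [3.0, -14.4, 16.3]
opening: 0.998
finger_force: 8.9
```

{"name": "drive_tool", "arguments": {"motion": [[-1,[0.01,0,0],[0,0,0]],[-1,[0.01,0,0],[0,0,0]],[-1,[0.01,0,0],[0,0,0]],[-1,[0.01,0,0],[0,0,0]],[-1,[0.01,0,0],[0,0,0]],[-1,[0.01,0,0],[0,0,0]],[-1,[0.01,0,0],[0,0,0]],[-1,[0.01,0,0],[0,0,0]]]}}

```text
time: 13.45
tcp_pos: [0.5629, -0.1104, -0.0334]
tool_rot: [0.006, 0.682, 0.731, 0.001]
contact_force: [3.4, -15.5, 17.1]
opening: 1.005
finger_force: 9.2
```

```bash
python3 tr.py
```

```text
t 13.45 chute mm [ 56.9 -44.5 -33.4] yaw y 3.98 zax [ 0.0103 -0.007  -0.9999] F [  3.4 -15.5  17.1] 1.004921795108827
top green 42 -8.0 -5.0
top blue 98 -2.0 31.0
scene green 119 -5.0 12.0
scene blue 228 -3.0 83.0
```

{"name": "drive_tool", "arguments": {"motion": [[-1,[0.008,0,0],[0,0,0]],[-1,[0.008,0,0],[0,0,0]],[-1,[0.008,0,0],[0,0,0]],[-1,[0.008,0,0],[0,0,0]],[-1,[0.008,0,0],[0,0,0]],[-1,[0.008,0,0],[0,0,0]],[-1,[0.008,0,0],[0,0,0]],[-1,[0.008,0,0],[0,0,0]],[-1,[0.006,0,0],[0,0,0]],[-1,[0.004,0,0],[0,0,0]]]}}

```text
time: 14.55
tcp_pos: [0.5605, -0.073, -0.0336]
tool_rot: [0.006, 0.682, 0.731, 0.001]
contact_force: [4.8, -15.1, 16.1]
opening: 0.998
finger_force: 9.5
```

{"name": "drive_tool", "arguments": {"motion": [[-1,[0.004,0,0],[0,0,0]],[-1,[0.004,0,0],[0,0,0]]]}}

```text
time: 14.75
tcp_pos: [0.5602, -0.0691, -0.0337]
tool_rot: [0.006, 0.682, 0.731, 0.001]
contact_force: [3.4, -16.7, 15.8]
opening: 0.999
finger_force: 9.1
```

{"name": "drive_tool", "arguments": {"motion": [[-1,[0.004,0,0],[0,0,0]],[-1,[0.004,0,0],[0,0,0]]]}}

```text
time: 14.95
tcp_pos: [0.5599, -0.0653, -0.0337]
tool_rot: [0.006, 0.682, 0.731, 0.001]
contact_force: [3.1, -25.5, 15.7]
opening: 1.0
finger_force: 13.7
```

{"name": "drive_tool", "arguments": {"motion": [[-1,[0.003,0,0],[0,0,0]],[-1,[0,0,0],[0,0,0]]]}}

```text
time: 15.15
tcp_pos: [0.5599, -0.0654, -0.0336]
tool_rot: [0.007, 0.682, 0.731, 0.0]
contact_force: [3.7, -24.0, 14.9]
opening: 1.0
finger_force: 14.0
```

```bash
python3 tr.py
```

```text
t 15.15 chute mm [ 57.1   0.6 -33.6] yaw y 4.02 zax [ 0.0106 -0.0088 -0.9999] F [  3.7 -24.   14.9] 0.9996564494473391
top green 55 -6.0 46.0
top blue 96 -1.0 127.0
scene green 111 -6.0 56.0
scene blue 210 -2.0 127.0
```

The tray is home: the force rose and y is stuck at 0.6 mm. Next I'll back off while still holding the gate, then rise gently.

{"name": "drive_tool", "arguments": {"motion": [[-1,[-0.006,0,0],[0,0,0]],[-1,[-0.01,0,0],[0,0,0]],[-1,[-0.01,0,0],[0,0,0]],[-1,[-0.01,0,0],[0,0,0]],[-1,[-0.01,0,0],[0,0,0]],[-1,[-0.01,0,0],[0,0,0]],[-1,[-0.01,0,0],[0,0,0]],[-1,[0,0,0],[0,0,0]]]}}

```text
time: 16.05
tcp_pos: [0.5619, -0.0912, -0.0341]
tool_rot: [0.003, 0.682, 0.732, 0.004]
contact_force: [5.0, 10.4, 18.7]
opening: 1.005
finger_force: 9.8
```

{"name": "drive_tool", "arguments": {"motion": [[-1,[0,0,-0.01],[0,0,0]],[-1,[0,0,-0.01],[0,0,0]],[-1,[0,0,-0.01],[0,0,0]],[-1,[0,0,-0.01],[0,0,0]],[-1,[0,0,-0.01],[0,0,0]],[-1,[0,0,-0.01],[0,0,0]],[-1,[0,0,-0.01],[0,0,0]],[-1,[0,0,-0.01],[0,0,0]],[-1,[0,0,-0.01],[0,0,0]],[-1,[0,0,-0.01],[0,0,0]],[-1,[0,0,-0.03],[0,0,0]],[-1,[0,0,-0.04],[0,0,0]],[-1,[0,0,-0.05],[0,0,0]],[-1,[0,0,-0.05],[0,0,0]],[-1,[0,0,-0.05],[0,0,0]],[-1,[-0.04,0,-0.04],[0,0,0]],[-1,[-0.06,0,0],[0,0,0]],[-1,[-0.06,0,0],[0,0,0]],[-1,[-0.06,0,0],[0,0,0]],[-1,[0,0,0],[0,0,0]]]}}

```text
time: 18.05
tcp_pos: [0.564, -0.2058, 0.1429]
tool_rot: [0.001, 0.683, 0.73, -0.0]
contact_force: [0.5, 1.0, 0.0]
opening: 1.001
finger_force: 0.0
```

```bash
python3 tr.py; python3 - <<'E'
from h import *
b=r.capture("scene")[:,:,::-1]
cv2.imwrite("pics/c5.png",cv2.resize(b[180:310,225:430],None,fx=3.9,fy=3.9,interpolation=cv2.INTER_CUBIC))
E
```

```text
t 18.05 chute mm [  51.4 -139.7  142.9] yaw y 3.81 zax [ 7.0e-04 -1.7e-03 -1.0e+00] F [0.5 1.  0. ] 1.0008213375477824
top green 75 3.0 -51.0
top blue 94 -1.0 127.0
scene green 105 -5.0 56.0
scene blue 212 -4.0 125.0
```

View pics/c5.png

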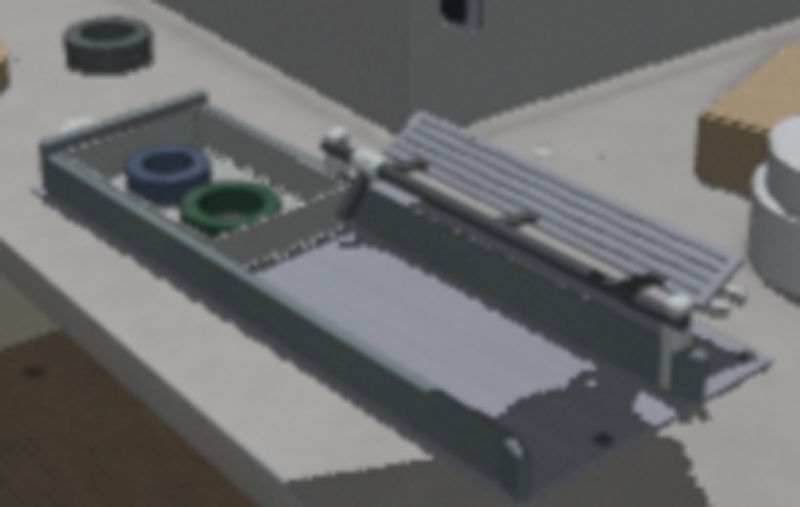

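The tray is home against the stop with both cores in it (165,170 and 230,205). The gate is shut behind it (tongue at about 355,200), and the treadle is up.

```bash
python3 -c "
from workcell import r
print(r.finish_job())"
```

```text
the job is handed in; nothing more can be done
None
```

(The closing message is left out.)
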